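Slide the serving board out over the end of the step-bench

TASK

With your fingertips, push the thin walnut board along the top of the pine step-bench towards the end beside which the spring clip hangs on its hook, until 5 cm of the board sticks out past that end, squarely, ready to be clipped. Keep it flat on the bench, never lifting it, and leave the box, the dough roller and the canister where they are.

Things in the scene. Friction and masses are not known exactly. Their poses are not given: they have to be found in the camera images.
- bench: pine step-bench, fixed: flat top 320 (its x) by 460 (its y) mm, 160 mm high; origin at the centre of its underside, at table height, z up; its two ends are the straight edges at its y = +230 mm and y = -230 mm
- board: thin flat walnut serving board, loose, 120 (its x) by 180 (its y) by 10 mm (z), about 0.11 to 0.23 kg; origin at the centre of its underside; lies flat on the bench near its robot side (-x), its long side roughly along the bench's y, up to 0.25 rad askew
- hook: steel stand with an upturned hook, fixed on the table beside one end or the other of the bench, 290 mm high, the steel spring clip (about 90 mm long) hanging from it; origin at the centre of its foot, about 360 mm from the bench's middle along the bench's y; the sign of that y tells the end that the board must stick out past
- box: lidded plastic box 94 by 134 by 60 mm, loose, on the far (+x) half of the bench; origin at the centre of its underside; leave alone
- roller: dough roller lying along the bench's y, dark silicone barrel 48 mm across and 120 mm long with wooden handles, 210 mm overall, loose, on the far (+x) half of the bench; origin under its middle; leave alone
- canister: screw-top aluminium canister 90 mm across, 126 mm high, loose, on the table beside the other end of the bench; origin at the centre of its underside; leave alone
There are look-alikes about, which are no part of the job. Several things have the shape of the board; the one meant has the colours described above.

How it is judged:
By the outcome, as a careful person would: the job done as asked, in the order asked, and still so for the second after the job is handed in, with the robot touching nothing.
It also fails if it takes over 48 s, if anything falls off the work surface, if the arm or the gripper's body presses on something with over 40 N, if the wrist force passes 120 N, or if a joint passes its speed limit or range.

ROBOT

A 6-joint arm with a two-finger parallel gripper is mounted at the origin on the work surface. World frame = base frame: x ahead of the robot, y to its left, z up, the work surface at z = 0. Lengths are in m, angles in rad, forces in N, time in s.
With the tool pointing down it reaches from about 0.25 to 0.725 m from the base axis. Payload 9.7 kg.
Tool frame: the origin (TCP) lies at the centre of the arm's flange, where the gripper is bolted on; the fingertips stand 173 mm ahead of it and the grasp point (between the pads) lies 155 mm ahead of it; z points along the fingers, y is the line along which they close (so a half turn about z gives the same grasp; the last joint's range is limited). The gripper opens to 85 mm and grips with 20 to 120 N. Pads are 22 mm wide; open, the fingers measure 114 mm over their backs; the gripper's body (76 mm by 85 mm) begins 54 mm behind the grasp point. The pads swing forward as they close: fully open they stand 13 mm farther back than shut.
Start: joints at [1.15, 0.087, 0.176, 1.66, 0, 1.571], TCP at [0.225, 0.502, 0.405] pointing down, gripper open.
Joint ranges: [-3.13, 3.13], [-0.85, 1.81], [-1.15, 1.24], [-2.2, 2.28], [-1.44, 1.52], [-3.14, 3.14]. Speed limits (rad/s): [2.22, 2.22, 2.57, 3.14, 3.14, 3.14].

INTERFACE

Orientations are given as a 3x3 rotation matrix whose columns are the frame's x, y, z axes.
In Python, from bench import robot, vision gives the robot as it stands.
- The arm moves only by the tool send_rows, never from a script. Its argument "moves" is a list of rows, each a list of 7 numbers: the shift along the tool's x, y, z as a fraction of full scale, then the turn, a rotation vector about the tool's x, y, z as a fraction of full scale, then the opening, from 0 (shut) to 1 (fully open). A call has 1 to 8 rows; each row shifts and turns the commanded pose from where the row before left it, along the tool's axes as they then stand; what a row does not reach is not made up. Full scale, the value 1, is 0.075 m for a shift and pi/2 rad for a turn. A row lasts 1/8 s, in which the tool goes at most 62.5 mm and 10.7 degrees, less where a joint would pass 70% of its speed; a pose out of reach is approached as far as the arm can. A call with a number of a shift or a turn outside -1 to 1 is refused whole. A call with a gripper value outside its range is refused whole. The fingers move at their own pace and stop on an object; "force" is the grip in N (left out, the last holds). Time passes only in rows, so rows that do not move let the fingers close. It gives the time, the measured TCP pose, the force, the opening and the grip force at its end, in the units of the state.
- robot.get_state(): the state, without advancing time (a new reading comes with each control period).
- vision.read_camera(name): name is "side" or "top"; returns a dict with "pixels" (420x560x3 uint8, red, green, blue), "depth" (420x560 float32, m along the optical axis (not along the pixel's ray), 0 where there is no reading), "fov_y" (degrees; the focal length in pixels is half the picture's height over the tangent of half this angle, whatever the lens; pixels are square), "cx", "cy" (the principal point, pixels), "k1" (the pictures are not rectified: a ray, as slopes to the right and down, at radius r is drawn at 1 + k1 r^2 times it, then the intrinsics apply), "rvec" (rotation vector, rad) and "tvec" (3), from world to camera coordinates, as OpenCV has them. Camera axes: x right, y down, z forward; pixel columns grow to the right and rows downward; lengths in m; the calibration is good to about 2 mm. A picture is of the moment at which its call begins.
- robot.sign_off(): hands the job in; it is judged then, once.
The state is a dict: "time": time; "joints": joint angles; "qd": joint speeds; "joint_efforts": joint torques, N m; "tcp_pos": TCP position; "orientation": TCP orientation; "ft_force": force on the tool from outside, world axes, zero at the start; "torque": the same for the moment, N m; "opening": finger opening in m; "grip_force": force on a finger pad.
Only numpy, scipy, OpenCV 4.12 (cv2) and the standard library are available. Lean on these libraries where they do the work, as an engineer would, in place of code of your own. Each camera call takes 0.05 s, during which the arm holds its last target. There are 200 camera calls.

## Working session

There is one attempt and no reset: what is moved stays moved. The work goes in short steps, Python scripts to look and compute and a tool call to move; the robot and the scene stay as the last step left them, time stands still between calls to the robot, and variables do not carry over. Pictures are saved under pics/ and viewed, at most 10 in all, crops included, and the job is handed in when it is done.

Besides the shell and the picture viewer there is one more tool, called after ">>>" in YAML: its name, and indented under it one key for each argument. send_rows: Moves the arm, as the interface text tells. Its arguments: {"type":"object","properties":{"moves":{"type":"array"},"force":{"type":"number"}},"required":["moves"]}

```bash
mkdir -p pics
cat > h.py <<'E'
import numpy as np, cv2
from bench import robot, vision
def cam(n):
    d=vision.read_camera(n); d['R']=cv2.Rodrigues(np.array(d['rvec'],float))[0]; d['t']=np.array(d['tvec'],float).ravel()
    h=d['pixels'].shape[0]; d['f']=h/2/np.tan(np.radians(d['fov_y'])/2); return d
def slopes(d,uv):
    p=(np.atleast_2d(uv).astype(float)-[d['cx'],d['cy']])/d['f']; q=p.copy()
    for _ in range(20): q=p/(1+d['k1']*(q**2).sum(1,keepdims=True))
    return q
def onplane(d,uv,z):
    q=slopes(d,uv); r=np.c_[q,np.ones(len(q))]@d['R']; c=-d['R'].T@d['t']
    return c+r*((z-c[2])/r[:,2:])
def cloud(d):
    h,w=d['depth'].shape; u,v=np.meshgrid(np.arange(w),np.arange(h)); q=slopes(d,np.c_[u.ravel(),v.ravel()])
    z=d['depth'].reshape(-1,1); return ((np.c_[q,np.ones(len(q))]*z-d['t'])@d['R']).reshape(h,w,3)
def save(n,im): cv2.imwrite('pics/'+n,cv2.cvtColor(im,cv2.COLOR_RGB2BGR))
E
python3 - <<'E'
from h import *
a=cam('top');b=cam('side')
save('a.png',a['pixels']);save('b.png',b['pixels'])
for d in(a,b): print(-d['R'].T@d['t'],d['R'][2],d['k1'],d['f'])
print(robot.get_state())
E
```

```text
[ 0.43791024 -0.09984608  1.62479933] [ 0.05086914 -0.00620912 -0.99868603] 0.06028166501302557 498.2427088600976
[1.14557731 0.44390711 1.05301677] [-0.5117707  -0.42143234 -0.74865582] 0.02697150084815473 422.9387102223628
{'time': 0.1, 'joints': array([1.14997711e+00, 8.73738977e-02, 1.75226235e-01, 1.65980961e+00,
       6.83505819e-06, 1.57079192e+00]), 'qd': array([-0.00055693, -0.00185394,  0.00215284,  0.00087248,  0.00130505,
        0.00126017]), 'joint_efforts': array([ 7.91548300e-04, -5.21561337e+01,  4.65652084e+01,  1.61239773e-02,
        4.61434445e-05, -3.87719254e-06]), 'tcp_pos': array([0.22467637, 0.50200971, 0.4040776 ]), 'orientation': array([[-9.12756385e-01,  4.08504041e-01, -4.80494646e-04],
       [ 4.08504323e-01,  9.12755773e-01, -1.05686616e-03],
       [ 6.84016551e-06, -1.16094548e-03, -9.99999326e-01]]), 'ft_force': array([-0.22972191,  0.09688179,  1.20557112]), 'torque': array([ 0.04160295, -0.0607431 , -0.01153793]), 'grip_force': 0.0, 'opening': 0.08547833843750086}
```

View pics/a.png

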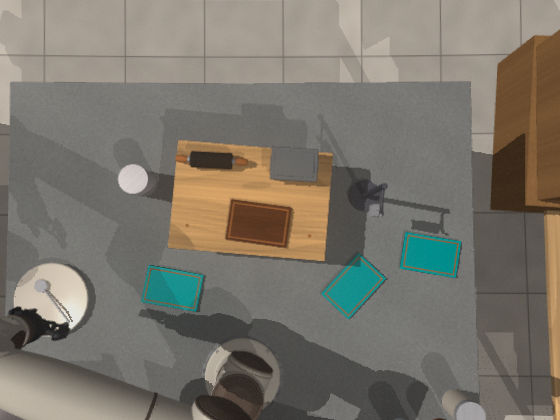

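View pics/b.png

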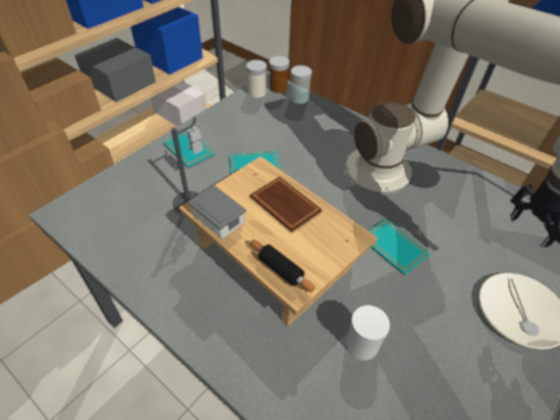

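The top picture shows the bench around (250,200), with the hook and its clip to the right at (370,195), on the world -y side. The canister is to the left at (133,179). There are four board-shaped things: a brown one on the bench at (259,223), and teal ones at (173,288), (354,286) and (431,254). Only the brown one is walnut and lies on the bench. I'll measure it and confirm it in a crop.

```bash
cat > meas.py <<'E'
from h import *
def fitrect(pts):
    r=cv2.minAreaRect((pts[:,:2]*1000).astype(np.float32)); return cv2.boxPoints(r)/1000, np.array(r[1])
def masks(d):
    P=cloud(d); hsv=cv2.cvtColor(d['pixels'],cv2.COLOR_RGB2HSV); H,S,V=cv2.split(hsv)
    z=P[...,2]; reg=(np.abs(P[...,0]-.45)<.3)&(np.abs(P[...,1]+.1)<.45)
    board=(H<14)&(S>110)&(V<150)&(abs(z-.17)<.02)&reg
    bench=(abs(z-.165)<.02)&reg
    def big(m):
        m=cv2.morphologyEx(m.astype(np.uint8),cv2.MORPH_OPEN,np.ones((3,3)))
        c=max(cv2.findContours(m,cv2.RETR_EXTERNAL,cv2.CHAIN_APPROX_NONE)[0],key=cv2.contourArea); return c[:,0]
    return big(board),big(bench),P
E
python3 - <<'E'
from meas import *
np.set_printoptions(precision=4,suppress=True)
for n in('top','side'):
    d=cam(n); bo,be,P=masks(d)
    for c,z in((bo,.17),(be,.16)):
        b,s=fitrect(onplane(d,c,z)); print(n,s,b.tolist(),b.mean(0))
        for k in range(2):
            e=b[k+1]-b[k]; print('  edge',np.linalg.norm(e),'angle from y',np.arctan2(-e[0],e[1]))
    if n=='top':
        im=d['pixels'].copy(); cv2.drawContours(im,[bo[:,None],be[:,None]],-1,(255,0,255),1)
        save('c.png',cv2.resize(im[130:320,130:470],None,fx=2.3,fy=2.3,interpolation=cv2.INTER_NEAREST))
    for nm,m in(('box',(P[...,2]>.205)&(P[...,2]<.235)),('roller',(P[...,2]>.18)&(P[...,2]<.215))):
        m&=(abs(P[...,0]-.5)<.25)&(abs(P[...,1]+.1)<.25); print(nm,np.percentile(P[m],[3,97],axis=0).tolist())
E
```

```text
top [178.0451 117.7363] [[0.40976715087890625, -0.1365627497434616], [0.5263051986694336, -0.15331754088401794], [0.5516423583030701, 0.022915512323379517], [0.4351043105125427, 0.03967030346393585]] [ 0.4807 -0.0568]
  edge 0.11773632 angle from y -1.7135888
  edge 0.17804511 angle from y -0.14279228
top [461.554 321.635] [[0.3684242069721222, -0.24996167421340942], [0.6887375712394714, -0.27908891439437866], [0.7305358648300171, 0.18056857585906982], [0.41022253036499023, 0.20969583094120026]] [ 0.5495 -0.0347]
  edge 0.32163495 angle from y -1.6614805
  edge 0.46155402 angle from y -0.09068416
box [[0.6031322516543917, -0.22295384154211456, 0.20605074416891436], [0.6894207562443462, 0.11322320866331881, 0.22532638027513016]]
roller [[0.6070216681809536, -0.2052568647297867, 0.1869394382279848], [0.6853121910097564, 0.13660777746621525, 0.21457849595873396]]
side [178.4203 118.7166] [[0.4143386483192444, -0.13363763689994812], [0.5318397879600525, -0.1505822390317917], [0.5573060512542725, 0.026011306792497635], [0.43980488181114197, 0.0429559163749218]] [ 0.4858 -0.0538]
  edge 0.11871663 angle from y -1.714017
  edge 0.17842032 angle from y -0.14322099
side [464.2451 325.9437] [[0.3715793490409851, -0.24715939164161682], [0.6962308287620544, -0.2761543095111847], [0.7375285625457764, 0.18625032901763916], [0.41287708282470703, 0.21524523198604584]] [ 0.5546 -0.0305]
  edge 0.32594368 angle from y -1.659871
  edge 0.46424514 angle from y -0.089074485
box [[0.6067491351226676, -0.21920295305431192, 0.20574436442863753], [0.6948148772337368, 0.1214264279369564, 0.22233158257831273]]
roller [[0.6361173552891882, -0.18906292445942838, 0.1825371226008549], [0.6934217451874626, 0.1393116233332667, 0.2135778798215503]]
```

View pics/c.png

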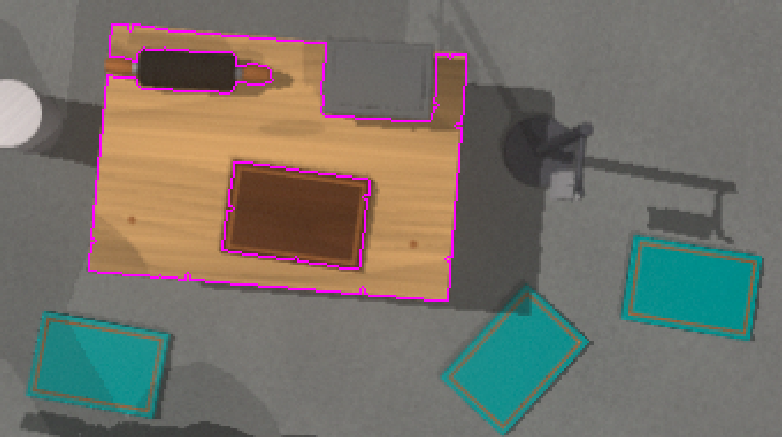

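The crop confirms it: the brown board with the inlaid border, on the bench, is the walnut one, and the two cameras agree on its position. It needs to travel about 161 mm towards bench -y and be squared by 0.05 rad. I'll push with the open fingertips, spread along the board's +y edge.

>>> send_rows:
  moves:
    - [0,0,0,0,0,0.113,1]
    - [0,0,0,0,0,0.113,1]
    - [0,0,0,0,0,0.113,1]
    - [0,0,0,0,0,0.113,1]
    - [0,0,0,0,0,0.113,1]
    - [0,0,0,0,0,0.113,1]
    - [0,0,0,0,0,0.112,1]
    - [0,0,0,0,0,0,1]

```text
time: 1.2
tcp_pos: [0.2247, 0.502, 0.4045]
orientation: [[0.09, 0.996, -0.0], [0.996, -0.09, -0.0], [-0.0, -0.0, -1.0]]
ft_force: [0.5, -0.1, 0.7]
opening: 0.0857
grip_force: 0.0
```

```bash
cat > go.py <<'E'
import sys
from h import *
np.set_printoptions(precision=4,suppress=True)
th=-0.0902; ex=np.array([np.cos(th),np.sin(th)]); ey=np.array([-np.sin(th),np.cos(th)]); c0=np.array([.552,-.033])
def show(lx,ly,z):
    s=robot.get_state(); R=s['orientation']; p=s['tcp_pos']
    t=np.r_[c0+lx*ex+ly*ey,z]; print('t',s['time'],'pos',p,'f',s['ft_force'],'local',(p[:2]-c0)@np.c_[ex,ey],'q',s['joints'])
    print('yaw err about tool z (fs)',-(np.arctan2(ex[1],ex[0])-np.arctan2(R[1,1],R[0,1]))/(np.pi/2),'tilt',R[:,2])
    print('shift fs total',R.T@(t-p)/.075)
if __name__=='__main__': show(*map(float,sys.argv[1:]))
E
python3 go.py -0.0695 0.105 0.40
```

```text
t 1.2 pos [0.2247 0.502  0.4045] f [ 0.4701 -0.1445  0.6972] local [-0.3742  0.5034] q [1.15   0.0871 0.1757 1.6598 0.     2.8106]
yaw err about tool z (fs) 0.00027170757658498895 tilt [-0.0002 -0.0003 -1.    ]
shift fs total [-5.3134  4.0602  0.061 ]
```

>>> send_rows:
  moves:
    - [-0.53,0.41,0,0,0,0,1]
    - [-0.53,0.41,0,0,0,0,1]
    - [-0.53,0.41,0,0,0,0,1]
    - [-0.53,0.41,0,0,0,0,1]
    - [-0.53,0.41,0,0,0,0,1]
    - [-0.53,0.41,0,0,0,0,1]
    - [-0.53,0.41,0,0,0,0,1]
    - [-0.53,0.41,0,0,0,0,1]

```text
time: 2.2
tcp_pos: [0.4414, 0.1614, 0.4048]
orientation: [[0.086, 0.996, 0.0], [0.996, -0.086, 0.0], [0.0, 0.0, -1.0]]
ft_force: [0.7, 0.8, -0.2]
opening: 0.0857
grip_force: 0.0
```

```bash
python3 go.py -0.066 0.105 0.345
```

```text
t 2.2 pos [0.4414 0.1614 0.4048] f [ 0.7356  0.7566 -0.2245] local [-0.1277  0.1837] q [ 0.3506 -0.1039 -0.0134  1.6609  0.      2.0075]
yaw err about tool z (fs) 0.002666603844158097 tilt [ 0.0004  0.0002 -1.    ]
shift fs total [-1.0526  0.8181  0.7969]
```

>>> send_rows:
  moves:
    - [-0.53,0.41,0,0,0,0,1]
    - [-0.53,0.41,0,0,0,0,1]
    - [0,0,0,0,0,0,1]
    - [0,0,0.2,0,0,0,1]
    - [0,0,0.2,0,0,0,1]
    - [0,0,0.2,0,0,0,1]
    - [0,0,0.2,0,0,0,1]
    - [0,0,0,0,0,0,1]

```text
time: 3.2
tcp_pos: [0.4944, 0.0785, 0.3432]
orientation: [[0.09, 0.996, -0.002], [0.996, -0.09, -0.0], [-0.001, -0.002, -1.0]]
ft_force: [0.0, 1.4, 1.4]
opening: 0.0854
grip_force: 0.0
```

```bash
python3 go.py -0.066 0.105 0.337
python3 - <<'E'
from h import *
d=cam('side'); save('d.png',cv2.resize(d['pixels'][100:300,200:420],None,fx=2.7,fy=2.7))
E
```

```text
t 3.2 pos [0.4944 0.0785 0.3432] f [0.0234 1.3532 1.3589] local [-0.0674  0.1058] q [ 0.1574 -0.0442 -0.0764  1.5408  0.      1.8184]
yaw err about tool z (fs) -1.0716097822758436e-05 tilt [-0.0022 -0.0003 -1.    ]
shift fs total [-0.0111  0.0191  0.0822]
```

View pics/d.png

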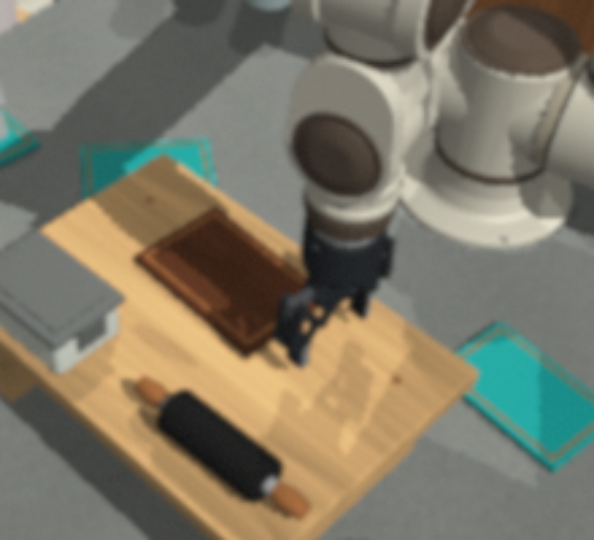

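The fingers straddle the line behind the board's +y edge, at about (325,310) in the crop, and still hover. I'll feel for the bench top in small steps.

>>> send_rows:
  moves:
    - [0,0,0.03,0,0,0,1]
    - [0,0,0.03,0,0,0,1]
    - [0,0,0.03,0,0,0,1]
    - [0,0,0,0,0,0,1]

```text
time: 3.75
tcp_pos: [0.4948, 0.0782, 0.3378]
orientation: [[0.091, 0.996, -0.0], [0.996, -0.091, -0.0], [-0.0, -0.0, -1.0]]
ft_force: [0.0, -0.1, 0.1]
opening: 0.0855
grip_force: 0.0
```

>>> send_rows:
  moves:
    - [0,0,0.03,0,0,0,1]
    - [0,0,0.03,0,0,0,1]
    - [0,0,0,0,0,0,1]

```text
time: 4.12
tcp_pos: [0.4948, 0.0782, 0.3331]
orientation: [[0.091, 0.996, -0.0], [0.996, -0.091, -0.0], [-0.0, -0.0, -1.0]]
ft_force: [-0.7, -0.4, -0.3]
opening: 0.0852
grip_force: 0.0
```

>>> send_rows:
  moves:
    - [0,0,0.03,0,0,0,1]
    - [0,0,0.03,0,0,0,1]
    - [0,0,0,0,0,0,1]

```text
time: 4.5
tcp_pos: [0.4948, 0.0782, 0.3287]
orientation: [[0.091, 0.996, -0.0], [0.996, -0.091, -0.0], [-0.0, -0.0, -1.0]]
ft_force: [0.1, 0.7, 1.2]
opening: 0.0854
grip_force: 0.0
```

>>> send_rows:
  moves:
    - [0,0,0.025,0,0,0,1]
    - [0,0,0.025,0,0,0,1]
    - [0,0,0,0,0,0,1]

```text
time: 4.88
tcp_pos: [0.4948, 0.0782, 0.325]
orientation: [[0.091, 0.996, -0.0], [0.996, -0.091, -0.0], [-0.0, -0.0, -1.0]]
ft_force: [0.1, -0.4, 0.5]
opening: 0.0849
grip_force: 0.0
```

The open fingertips should stand about 160 mm ahead, so at z ≈ 0.165, which is mid-board height. Now I'll push.

>>> send_rows:
  moves:
    - [-0.05,0,0.013,0,0,0,1]
    - [-0.1,0,0,0,0,0,1]
    - [-0.1,0,0,0,0,0,1]
    - [-0.1,0,0,0,0,0,1]
    - [-0.1,0,0,0,0,0,1]
    - [-0.1,0,0,0,0,0,1]
    - [-0.05,0,0,0,0,0,1]
    - [0,0,0,0,0,0,1]

```text
time: 5.88
tcp_pos: [0.4907, 0.0331, 0.3242]
orientation: [[0.091, 0.996, 0.0], [0.996, -0.091, -0.0], [-0.0, 0.0, -1.0]]
ft_force: [0.0, -0.1, 0.2]
opening: 0.0852
grip_force: 0.0
```

```bash
cat > bd.py <<'E'
from meas import *
np.set_printoptions(precision=4,suppress=True)
import go
go.show(-.066,-.089,.324)
for n in('top','side'):
    d=cam(n); bo,be,P=masks(d); b,s=fitrect(onplane(d,bo,.17))
    # bench frame as this camera sees it at the start
    c=np.array([.5495,-.0347] if n=='top' else [.5546,-.0305])
    print(n,s,'corners local\n',(b-c)@np.c_[go.ex,go.ey],'z',np.median(P[tuple(bo.mean(0).astype(int)[::-1])][2]))
E
python3 bd.py
```

```text
t 5.875 pos [0.4907 0.0331 0.3242] f [ 0.0262 -0.1155  0.1731] local [-0.067   0.0604] q [ 0.0675 -0.0672 -0.1349  1.5031 -0.0002  1.7296]
yaw err about tool z (fs) -0.0007179766333376345 tilt [ 0.0001 -0.0002 -1.    ]
shift fs total [-1.9914  0.0153  0.0031]
top [161.9798 118.6753] corners local
 [[-0.1211 -0.1293]
 [-0.0024 -0.1283]
 [-0.0039  0.0337]
 [-0.1225  0.0326]] z 0.16767652438324834
side [177.7984 119.2106] corners local
 [[-0.1223 -0.1296]
 [-0.0031 -0.1298]
 [-0.0028  0.048 ]
 [-0.122   0.0482]] z 0.17051294105724393
```

The board has squared itself, with its leading edge at y = -0.1296; it needs to reach -0.280. I'll continue the push.

>>> send_rows:
  moves:
    - [-0.08,0,0,0,0,0,1]
    - [-0.12,0,0,0,0,0,1]
    - [-0.12,0,0,0,0,0,1]
    - [-0.12,0,0,0,0,0,1]
    - [-0.12,0,0,0,0,0,1]
    - [-0.12,0,0,0,0,0,1]
    - [-0.12,0,0,0,0,0,1]
    - [-0.12,0,0,0,0,0,1]

```text
time: 6.98
tcp_pos: [0.4844, -0.0359, 0.3242]
orientation: [[0.091, 0.996, -0.0], [0.996, -0.091, 0.0], [0.0, -0.0, -1.0]]
ft_force: [0.3, 0.6, -0.6]
opening: 0.0855
grip_force: 0.4
```

>>> send_rows:
  moves:
    - [-0.12,0,0,0,0,0,1]
    - [-0.12,0,0,0,0,0,1]
    - [-0.12,0,0,0,0,0,1]
    - [-0.12,0,0,0,0,0,1]
    - [-0.12,0,0,0,0,0,1]
    - [-0.12,0,0,0,0,0,1]
    - [-0.08,0,0,0,0,0,1]
    - [0,0,0,0,0,0,1]

```text
time: 7.98
tcp_pos: [0.479, -0.0955, 0.3243]
orientation: [[0.092, 0.996, 0.0], [0.996, -0.092, -0.0], [-0.0, 0.0, -1.0]]
ft_force: [0.2, 0.4, -0.4]
opening: 0.0855
grip_force: 0.0
```

```bash
python3 bd.py
python3 - <<'E'
from h import *
d=cam('side'); save('e.png',d['pixels'])
E
```

```text
t 7.975 pos [ 0.479  -0.0955  0.3243] f [ 0.1743  0.3517 -0.3996] local [-0.0671 -0.0688] q [-0.1967 -0.0755 -0.1426  1.5037 -0.0002  1.4657]
yaw err about tool z (fs) -0.0009201422777710993 tilt [ 0.     -0.0002 -1.    ]
shift fs total [-0.2691  0.0153  0.0034]
top [110.0896 118.5571] corners local
 [[-0.1221 -0.2553]
 [-0.0035 -0.257 ]
 [-0.0019 -0.1469]
 [-0.1205 -0.1452]] z 0.17181435595770245
side [178.7178 117.1078] corners local
 [[-0.1198 -0.2596]
 [-0.0027 -0.2594]
 [-0.0031 -0.0807]
 [-0.1202 -0.0809]] z 0.16866390901831876
```

View pics/e.png

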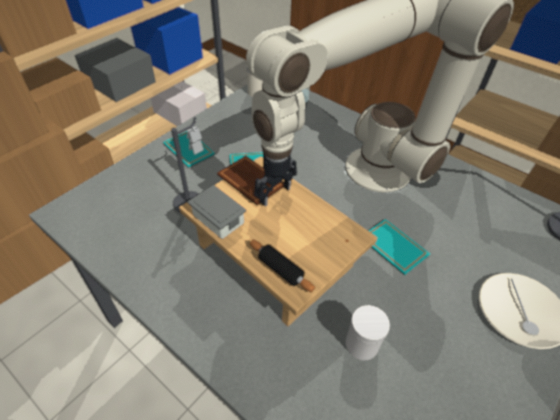

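The picture shows the board at (250,180), already overhanging the end next to the hook, with the fingers behind it and the box and roller where they were. About 20 mm remains.

>>> send_rows:
  moves:
    - [-0.06,0,0,0,0,0,1]
    - [-0.07,0,0,0,0,0,1]
    - [-0.07,0,0,0,0,0,1]
    - [-0.065,0,0,0,0,0,1]
    - [0,0,0,0,0,0,1]
    - [0,0,0,0,0,0,1]

```text
time: 8.88
tcp_pos: [0.4772, -0.1149, 0.3241]
orientation: [[0.091, 0.996, -0.0], [0.996, -0.091, -0.0], [-0.0, -0.0, -1.0]]
ft_force: [0.7, -1.0, 1.1]
opening: 0.0854
grip_force: 0.0
```

>>> send_rows:
  moves:
    - [0.15,0,0,0,0,0,1]
    - [0.15,0,0,0,0,0,1]
    - [0.2,0,-0.3,0,0,0,1]
    - [0.3,0,-0.5,0,0,0,1]
    - [0.6,0,-0.3,0,0,0,1]
    - [0.6,0,0,0,0,0,1]
    - [0.6,0,0,0,0,0,1]
    - [0.6,0,0,0,0,0,1]

```text
time: 9.88
tcp_pos: [0.4986, 0.1265, 0.4069]
orientation: [[0.09, 0.996, 0.0], [0.996, -0.09, 0.0], [0.0, 0.0, -1.0]]
ft_force: [0.2, -0.6, -0.4]
opening: 0.0853
grip_force: 0.0
```

>>> send_rows:
  moves:
    - [0.6,-0.3,0,0,0,0,1]
    - [0.6,-0.3,0,0,0,0,1]
    - [0.6,-0.3,0,0,0,0,1]
    - [0,0,0,0,0,0,1]

```text
time: 10.38
tcp_pos: [0.4423, 0.2679, 0.4065]
orientation: [[0.086, 0.996, -0.0], [0.996, -0.086, 0.0], [0.0, -0.0, -1.0]]
ft_force: [0.1, -0.2, 0.4]
opening: 0.0852
grip_force: 0.0
```

```bash
python3 bd.py
python3 - <<'E'
from meas import *
import go
# overhang independently: bench -y edge from wood-coloured pixels, each camera
for n in('top','side'):
    d=cam(n); hsv=cv2.cvtColor(d['pixels'],cv2.COLOR_RGB2HSV); P=cloud(d)
    m=(abs(P[...,2]-.16)<.012)&(hsv[...,2]>110)&(hsv[...,1]>60)&(abs(P[...,0]-.55)<.25)&(abs(P[...,1])<.4)
    v,u=np.nonzero(m); L=(onplane(d,np.c_[u,v],.16)[:,:2]-go.c0)@np.c_[go.ex,go.ey]
    for x in np.arange(-.15,.16,.03):
        k=abs(L[:,0]-x)<.008; print(n,round(x,2),np.percentile(L[k,1],[.5,99.5]) if k.sum()>20 else None)
    bo=masks(d)[0]; B=(onplane(d,bo,.17)[:,:2]-go.c0)@np.c_[go.ex,go.ey]; print('board y',B.min(0),B.max(0))
    if n=='top': save('f.png',cv2.resize(d['pixels'][130:320,130:470],None,fx=2.3,fy=2.3))
E
```

```text
t 10.375 pos [0.4423 0.2679 0.4065] f [ 0.0893 -0.2379  0.4264] local [-0.1364  0.2898] q [0.5446 0.0088 0.0984 1.6606 0.0005 2.2014]
yaw err about tool z (fs) 0.002659359989874301 tilt [-0.0004  0.0003 -1.    ]
shift fs total [-5.0554  0.9175  1.0989]
top [177.1357 118.5807] corners local
 [[-0.1215 -0.276 ]
 [-0.0029 -0.2761]
 [-0.0028 -0.099 ]
 [-0.1214 -0.0989]] z 0.17246895029647466
side [177.6922 119.7127] corners local
 [[-0.1232 -0.2768]
 [-0.0035 -0.2769]
 [-0.0033 -0.0992]
 [-0.123  -0.0991]] z 0.16985855950865925
top -0.15 [-0.2271  0.2271]
top -0.12 [-0.2628  0.2271]
top -0.09 [-0.2725  0.2272]
top -0.06 [-0.2707  0.2274]
top -0.03 [-0.2708  0.2273]
top 0.0 [-0.2295  0.2269]
top 0.03 [-0.2302  0.2264]
top 0.06 [-0.2291  0.2267]
top 0.09 [-0.229   0.2266]
top 0.12 [-0.2289  0.227 ]
top 0.15 [-0.2294  0.2265]
board y [-0.1237 -0.2785] [-0.0053 -0.1005]
side -0.15 [-0.2256  0.2287]
side -0.12 [-0.2817  0.2302]
side -0.09 [-0.2819  0.2309]
side -0.06 [-0.2834  0.2319]
side -0.03 [-0.2817  0.2315]
side 0.0 [-0.2255  0.2308]
side 0.03 [-0.2227  0.2304]
side 0.06 [-0.0652  0.2315]
side 0.09 [-0.0577  0.2328]
side 0.12 [-0.0562  0.232 ]
side 0.15 [-0.2259  0.2302]
board y [-0.1197 -0.2742] [-0.0005 -0.0963]
```

View pics/f.png

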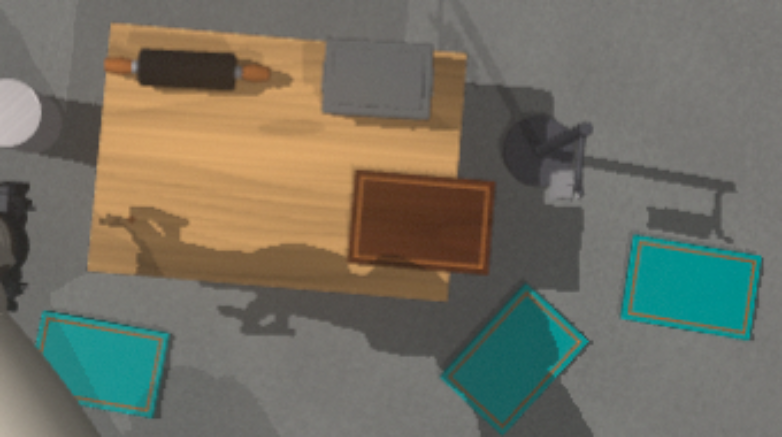

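The picture shows the board overhanging the hook end squarely at about (425,222). The box, roller and canister have not moved. Measured overhang is about 48 mm, within the camera calibration error. The robot is clear, so I'll hand in.

```bash
python3 -c "
from bench import robot
print(robot.sign_off())"
```

```text
the job is handed in; nothing more can be done
None
```

I pushed the walnut board flat along the bench until it stuck out squarely past the hook end, by about 48 mm as measured against the 50 mm asked. The box, roller and canister stayed where they were, and the job is handed in.

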